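# Date-code the prep tubs and put them away

### The arm

A 7-joint arm with a two-finger parallel gripper is mounted at the origin on the work surface. World frame = base frame: x ahead of the robot, y to its left, z up, the work surface at z = 0. Lengths are in m, angles in rad, forces in N, time in s.
With the tool pointing down it reaches from about 0.4 to 0.9 m from the base axis. Payload 5.6 kg.
Tool frame: the origin (TCP) lies at the very end of the fingers, on their centre line; the grasp point (between the pads) lies 19 mm behind it; y points along the fingers, x is the direction in which the jaws open and shut, and the axes are right-handed (so a half turn about y gives the same grasp; the last joint's range is limited). The gripper opens to 92 mm and grips with 3 to 60 N. Pads are 20 mm wide; open, the fingers measure 128 mm over their backs; the gripper's body (75 mm by 189 mm) begins 69 mm behind the grasp point.
Start: joints at [1.3, 0.468, -0.012, 1.603, 0.006, 1.071, -0.056], TCP at [0.147, -0.633, 0.215] pointing down, gripper open.
Joint ranges: [-2.53, 2.53], [-0.31, 2.02], [-1.57, 1.55], [0.28, 2.44], [-1.29, 4.43], [0.15, 1.84], [-2.92, 2.92]. Speed limits (rad/s): [2.57, 2.57, 3.14, 3.14, 3.14, 3.14, 3.14].

### API

Orientations are given as a unit quaternion [w, x, y, z].
In Python, from bench import manip, gripper_to, kin, optics, order, sensors gives the robot as it stands. Calls block until the motion is done:
- manip.move_ptp(position, orientation): joint-space move of the TCP to a pose.
- manip.move_l(position, rotation=None, velocity=0.15, force_limit=None): straight line of the TCP; rotation=None keeps the orientation; velocity is the mean speed in m/s. With force_limit (N) it stops when the force on the tool has changed by that much, and returns True; else False.
- manip.move_joints(angles): joint-space move.
- gripper_to(opening, newtons=None): opening from 0.0 (shut) to 1.0 (fully open); newtons is the grip in N (None keeps the last); returns when the fingers have stopped.
- manip.pause(seconds).
- kin.inverse_kinematics(position, orientation): joint angles nearest the present ones, or None.
- optics.get_image(name): name is "scene" or "top"; returns (picture, depth): 384x512x3 uint8, red, green, blue; 384x512 float32, m along the optical axis (not along the pixel's ray), 0 where there is no reading.
- optics.camera_info(name): a dict with "vfov" (degrees; the focal length in pixels is half the picture's height over the tangent of half this angle, whatever the lens; pixels are square), "cx", "cy" (the principal point, pixels), "xyz" and "rotation" of the camera in the world. Camera axes: x right, y down, z forward; pixel columns grow to the right and rows downward; lengths in m; the calibration is good to about 2 mm. A picture is of the moment at which its call begins. camera_info takes no time and is no camera call.
A pose or a line that the arm cannot do raises manip.IKError and nothing moves.
- order.close_job(): hands the job in, once; it reports no verdict.
Readings, each from a call of its own:
- sensors.get_time(): time.
- sensors.get_q(): joint angles.
- sensors.get_qd(): joint speeds.
- sensors.get_tau(): joint torques, N m.
- sensors.get_tool_pos(): TCP position.
- sensors.get_eef_rot(): TCP orientation.
- sensors.get_force(): force on the tool from outside, world axes, zero at the start.
- sensors.get_wrist_torque(): the same for the moment, N m.
- sensors.get_width(): opening from 0.0 (shut) to 1.0 (fully open).
Only numpy, scipy, OpenCV 4.12 (cv2) and the standard library are available. Lean on these libraries where they do the work, as an engineer would, in place of code of your own. Each camera call takes 0.05 s, during which the arm holds its last target.

### The job

Start a new batch on the date coder: first turn the batch counter knob back to its zero stop. Then take the tubs standing on the black supply tray one at a time, tallest first and shortest last; hold each upright on the middle of the round stamping pad, push it down until the pad is fully depressed, keep it down for about a second, and stand it in its own bay on the brown storage board, upright and centred on the outline that matches its shape, the oblong and square ones lined up with theirs. At the end every tub stands released in its own bay and the counter is still at zero; leave the bottles, tape and mug alone.

Things in the scene. Friction and masses are not known exactly. Their poses are not given: they have to be found in the camera images.
- tub_round: Closed white plastic round tub, 60 mm across, 110 mm tall (the tallest), straight sides, white top with a thin grey rim and thin black lid line; about 0.25 kg. Origin at the centre of its underside, z up. May be absent. It starts upright somewhere on the supply tray.
- tub_oblong: Closed white plastic oblong rectangular tub, 84 mm along its x by 50 mm along its y, 92 mm tall (second tallest), straight sides, white top with a thin grey rim and thin black lid line; about 0.25 kg. Origin at the centre of its underside, z up. May be absent. It starts upright somewhere on the supply tray.
- tub_square: Closed white plastic square tub, 56 by 56 mm, 75 mm tall (third tallest), straight sides, white top with a thin grey rim and thin black lid line; about 0.25 kg. Origin at the centre of its underside, z up. May be absent. It starts upright somewhere on the supply tray.
- tub_hex: Closed white plastic six-sided tub, 64 mm across flats (its flats face +-x and every 60 degrees on), 74 mm over corners, 58 mm tall (the shortest), straight sides, white top with a thin grey rim and thin black lid line; about 0.25 kg. Origin at the centre of its underside, z up. May be absent. It starts upright somewhere on the supply tray.
- bay_round: Flat storage bay, a 108 mm square white card on the brown board, printed with a black outline of the round tub's footprint. Home of that tub. Origin at its centre, level with the board's top, on which the tub stands; z up. The four bays form a 2 by 2 grid, centres 124 mm apart.
- bay_oblong: Flat storage bay, a 108 mm square white card on the brown board, printed with a black outline of the oblong tub's footprint (84 mm long side along the bay's x). Home of that tub. Origin at its centre, level with the board's top, on which the tub stands; z up. The four bays form a 2 by 2 grid, centres 124 mm apart.
- bay_square: Flat storage bay, a 108 mm square white card on the brown board, printed with a black outline of the square tub's footprint (sides along the bay's x and y). Home of that tub. Origin at its centre, level with the board's top, on which the tub stands; z up. The four bays form a 2 by 2 grid, centres 124 mm apart.
- bay_hex: Flat storage bay, a 108 mm square white card on the brown board, printed with a black outline of the hex tub's footprint. Home of that tub. Origin at its centre, level with the board's top, on which the tub stands; z up. The four bays form a 2 by 2 grid, centres 124 mm apart.
- supply: Supply tray: flat black board 300 x 300 x 6 mm lying on the counter, no rim; the tubs stand on it, about 124 mm apart. Origin at the centre of its underside. It and the storage board change sides from start to start.
- store: Storage board: flat brown board 300 x 300 x 6 mm, no rim, carrying the four bays flat on its top. Fixed. Origin at the centre of its underside.
- coder: Date coder: fixed grey machine, 310 mm (its x) by 130 mm (its y), deck 45 mm high. The round stamping pad stands on the deck 80 mm to -x of its centre; the batch counter with its knob is on a step 55 mm high, 82 mm to +x. Origin at the centre of its underside.
- pad_top (a point): Centre of the top face of the sprung stamping pad, a disc 80 mm across, standing 16 mm above the deck when up (61 mm above the counter). Moves down with the pad; z up.
- pad (a joint): Stamping pad travel in m: 0 up, 0.012 fully down against its stop (pad top then 49 mm above the counter). Spring: moves from about 6 N and takes about 15 N to bottom; it comes back up by itself. A tub's own weight does not move it.
- counter (a joint): Batch counter knob angle in rad: 0 is its zero stop, grows clockwise seen from above to 2.4. So it is reset by turning anticlockwise. Friction holds it where left (0.05 N m).
- counter_grip (a point): Grip point of the counter knob, on its vertical axis, 92 mm above the counter: a black bar 65 mm long (this point's x), 14 mm wide (y), its top 7 mm above this point, over a 68 mm disc whose face is 23 mm below this point. Turns with the knob. A white pointer line lies on the -x half of the bar; at the zero stop it points at the white zero mark on the pad's side (coder's -x).
- drink_a: Small green drink bottle, 62 mm across, 150 mm tall, standing beside the work; not part of the job, leave it alone. Origin at the centre of its underside.
- drink_b: Second green drink bottle, same size, standing beside the work; not part of the job, leave it alone. Origin at the centre of its underside.
- tape: Roll of packing tape lying flat, 100 mm across, 48 mm high, standing beside the work; not part of the job, leave it alone. Origin at the centre of its underside.
- mug: White mug, 80 mm across, 90 mm tall, with handle, standing beside the work; not part of the job, leave it alone. Origin at the centre of its underside.
There are look-alikes about, which are no part of the job. What is shaped like the tub_hex but red is not meant.

How it is judged:
On the way, in this order (a step that is already met when the one before it is completed fails the run):
1. the batch counter is turned back to its zero stop (value of joint counter below 0.08 rad), for 0.2 s.
2. the round tub, upright and centred on the pad, presses the pad fully down (z of tub_round in the frame of coder below 0.0503 m and contact force between tub_round and pad above 8 N and horizontal distance between tub_round and pad_top below 0.016 m and angle between tub_round's own z axis and vertical below 0.15 rad), for 0.6 s.
3. the oblong tub, upright and centred on the pad, presses the pad fully down (z of tub_oblong in the frame of coder below 0.0503 m and contact force between tub_oblong and pad above 8 N and horizontal distance between tub_oblong and pad_top below 0.016 m and angle between tub_oblong's own z axis and vertical below 0.15 rad), for 0.6 s.
4. the square tub, upright and centred on the pad, presses the pad fully down (z of tub_square in the frame of coder below 0.0503 m and contact force between tub_square and pad above 8 N and horizontal distance between tub_square and pad_top below 0.016 m and angle between tub_square's own z axis and vertical below 0.15 rad), for 0.6 s.
5. the hex tub, upright and centred on the pad, presses the pad fully down (z of tub_hex in the frame of coder below 0.0503 m and contact force between tub_hex and pad above 8 N and horizontal distance between tub_hex and pad_top below 0.016 m and angle between tub_hex's own z axis and vertical below 0.15 rad), for 0.6 s.
At the end, for the whole second after the job is handed in: Each tub present stands still, upright (0.1 rad), within 18 mm of its own bay's centre and 8 mm of its level; oblong and square tubs turned within 0.3 rad of their outlines; counter within 0.12 rad of its zero stop; pad back up (under 3 mm) (horizontal distance between tub_round and bay_round below 0.018 m and z of tub_round in the frame of bay_round between -0.008 and 0.008 m and angle between each of tub_round, tub_oblong, tub_square, tub_hex's own z axis and vertical below 0.1 rad and linear speed of each of tub_round, tub_oblong, tub_square, tub_hex below 0.02 m/s and horizontal distance between tub_oblong and bay_oblong below 0.018 m and z of tub_oblong in the frame of bay_oblong between -0.008 and 0.008 m and angle between the x axis of tub_oblong and the x axis of bay_oblong, either way round below 0.3 rad and horizontal distance between tub_square and bay_square below 0.018 m and z of tub_square in the frame of bay_square between -0.008 and 0.008 m and (angle between the x axis of tub_square and the x axis of bay_square, either way round below 0.3 rad or angle between the x axis of tub_square and the y axis of bay_square, either way round below 0.3 rad) and horizontal distance between tub_hex and bay_hex below 0.018 m and z of tub_hex in the frame of bay_hex between -0.008 and 0.008 m and value of joint counter below 0.12 rad and value of joint pad below 0.003 m); the robot touches nothing.
It fails at once if a bystander (bottle, tape or mug) is moved more than 30 mm (distance of any of drink_a, drink_b, tape, mug from where it was at the start of the episode above 0.03 m).
Of tub_round, tub_oblong, tub_square, tub_hex only 3 to 4 are there at a start; the rules pass over those that are not, and their reading is None.
At some moment in a run one of tub_round, tub_oblong, tub_square, tub_hex may be knocked a few centimetres aside while the robot is not near it.
It also fails if it takes over 210 s, if anything falls off the work surface, if the arm or the gripper's body presses on something with over 40 N, if the wrist force passes 120 N, or if a joint passes its speed limit or range.

## Working session

There is one attempt and no reset: what is moved stays moved. The work goes in short steps, each a Python script; the robot and the scene stay as the last script left them, time stands still between calls to the robot, and variables do not carry over. Pictures are saved under pics/ and viewed, and the job is handed in when it is done.

```bash
ls; mkdir -p pics; python3 - <<'E'
from bench import manip, gripper_to, kin, optics, order, sensors
import cv2
for n in ("scene","top"):
    p,d=optics.get_image(n); cv2.imwrite(f"pics/{n}0.png",cv2.cvtColor(p,cv2.COLOR_RGB2BGR))
    import numpy as np; np.save(f"{n}0.npy",d); print(n,optics.camera_info(n))
print(sensors.get_time(),sensors.get_eef_rot(),sensors.get_tool_pos())
E
```

```text
pics
scene {'vfov': 55.40317850183986, 'cx': 260.6900915197806, 'cy': 195.2061749465961, 'xyz': array([1.12485215, 0.49715354, 1.28937053]), 'rotation': array([-0.10120242,  0.36641699,  0.89235905, -0.24329404])}
top {'vfov': 47.228412726778096, 'cx': 249.3075218124203, 'cy': 189.6520713232826, 'xyz': array([ 0.45982708, -0.01309894,  1.56081457]), 'rotation': array([-0.04084221,  0.71379219, -0.69798902,  0.04054554])}
0.1 [ 0.55387867 -0.55326364  0.44040518 -0.4395009 ] [ 0.14659188 -0.63272195  0.21375564]
```

View pics/scene0.png

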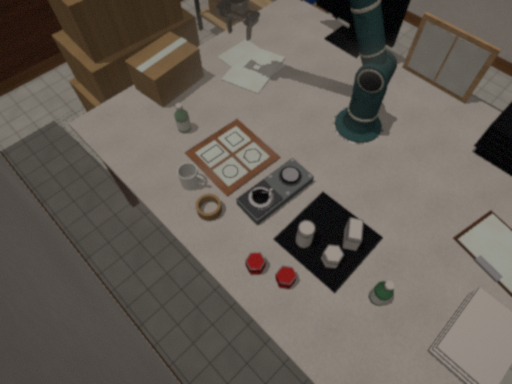

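View pics/top0.png

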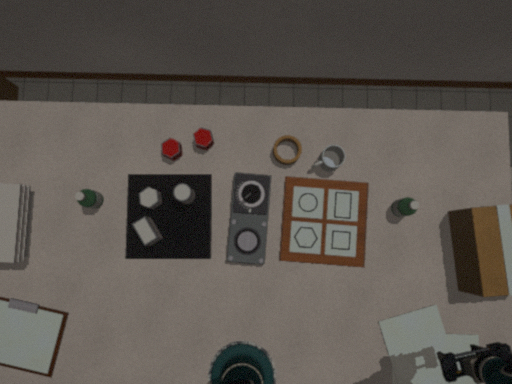

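Three tubs stand on the black tray: hex at about (150,197), round at (183,193) and oblong at (146,231) in the top view. The square one is absent. The coder is in the middle, with the knob at (250,193) and the pad at (247,240). The board is on the right, and two red look-alikes sit behind the tray. I'll zoom in.

```bash
cat > h.py <<'E'
from bench import manip, gripper_to, kin, optics, order, sensors
import cv2, numpy as np
from scipy.spatial.transform import Rotation as R
def cam(n):
    c=optics.camera_info(n); f=192/np.tan(np.radians(c['vfov'])/2); q=c['rotation']
    return f,c['cx'],c['cy'],np.array(c['xyz']),R.from_quat([q[1],q[2],q[3],q[0]]).as_matrix()
def pix2z(n,u,v,z):
    f,cx,cy,t,M=cam(n); r=M@np.array([(u-cx)/f,(v-cy)/f,1]); return t+r*(z-t[2])/r[2]
def proj(n,p):
    f,cx,cy,t,M=cam(n); c=M.T@(np.array(p)-t); return np.array([f*c[0]/c[2]+cx,f*c[1]/c[2]+cy])
def cloud(n,d):
    f,cx,cy,t,M=cam(n); v,u=np.mgrid[:384,:512]; P=np.stack([(u-cx)/f*d,(v-cy)/f*d,d],-1); return P@M.T+t
def crop(n,img,x,y,w,h,s,name):
    c=cv2.resize(img[y:y+h,x:x+w],None,fx=s,fy=s,interpolation=cv2.INTER_CUBIC); cv2.imwrite(f"pics/{name}.png",c)
E
python3 - <<'E'
from h import *
a=cv2.imread("pics/top0.png")
crop("top",a,120,165,100,100,6,"c_tray");crop("top",a,220,165,155,105,5,"c_store")
d=np.load("top0.npy");P=cloud("top",d)
# compare depth-height: sanity at a few spots
for u,v in [(150,197),(183,193),(146,231),(247,240),(250,193),(325,222),(170,240),(100,300),(233,210)]: print(u,v,P[v,u].round(4), pix2z("top",u,v,0).round(3))
E
```

```text
150 197 [0.6    0.3288 0.064 ] [0.606 0.343 0.   ]
183 193 [0.611  0.2087 0.1144] [0.623 0.226 0.   ]
146 231 [0.4833 0.3287 0.0985] [0.485 0.352 0.   ]
247 240 [ 0.4612 -0.0065  0.0593] [ 0.461 -0.006  0.   ]
250 193 [ 0.6182 -0.0132  0.0938] [ 0.628 -0.013  0.   ]
325 222 [ 0.5305 -0.2802  0.0077] [ 0.531 -0.281  0.   ]
170 240 [0.4552 0.2641 0.0078] [0.455 0.265 0.   ]
100 300 [0.2429 0.4992 0.0016] [0.243 0.5   0.   ]
233 210 [0.5626 0.044  0.0527] [0.566 0.046 0.   ]
```

View pics/c_tray.png

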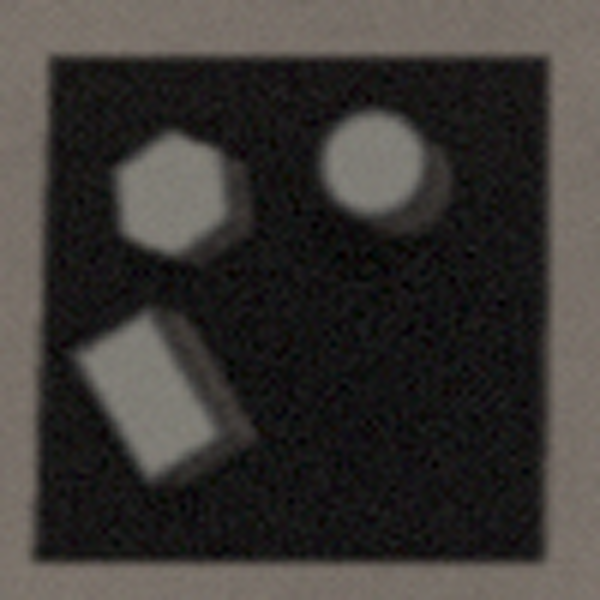

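View pics/c_store.png

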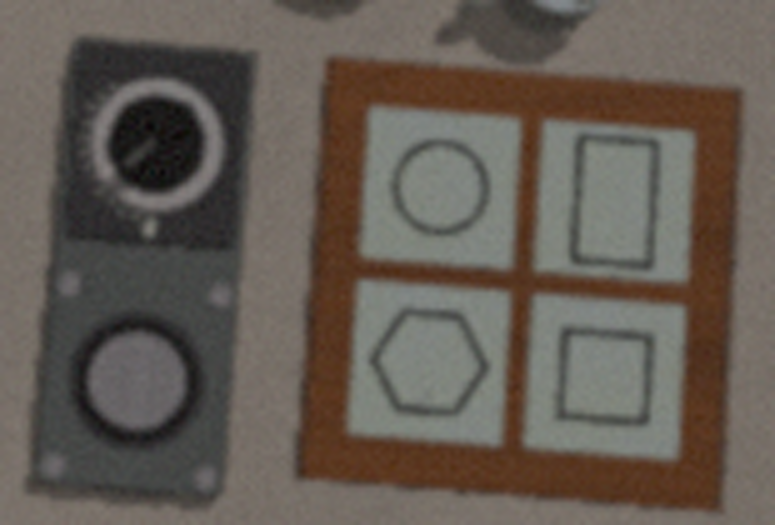

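```bash
python3 - <<'E'
from h import *
a=cv2.imread("pics/top0.png");d=np.load("top0.npy");P=cloud("top",d)
crop("top",cv2.convertScaleAbs(a,alpha=1.8),232,172,38,45,13,"c_knob")
b=cv2.imread("pics/scene0.png")
crop("scene",cv2.convertScaleAbs(b,alpha=1.5),235,155,85,70,9,"c_coder_s")
g=cv2.cvtColor(a,cv2.COLOR_BGR2GRAY)
S=np.s_[165:265,120:220]
for nm,h in [("round",.110),("oblong",.092),("hex",.058)]:
    z=h+.006
    m=np.zeros_like(g); m[S]=((abs(P[S][...,2]-z)<.012)&(g[S]>85))*255
    cs,_=cv2.findContours(m,cv2.RETR_EXTERNAL,cv2.CHAIN_APPROX_NONE)
    for c in cs:
        if cv2.contourArea(c)<100: continue
        M=cv2.moments(c); u,v=M['m10']/M['m00'],M['m01']/M['m00']
        W=np.array([pix2z("top",*q[0],z)[:2] for q in c],np.float32)
        print(nm,(u,v),pix2z("top",u,v,z).round(4),cv2.minAreaRect(W))
def cp(x,y,s,x0,y0): return (x+.5)/s-.5+x0,(y+.5)/s-.5+y0
for nm,x,y,z in [("pad",136,380,.061),("knobdisc",158,144.5,.069),("zero",149,230,.055),("round",440,186,.006),("obl",616,201,.006),("hex",430,361,.006),("sq",605,376,.006)]:
    print(nm,pix2z("top",*cp(x,y,5,220,165),z).round(4))
E
```

```text
round (181.74483378256963, 191.6136567834681) [0.6154 0.2128 0.116 ] ((0.6150062680244446, 0.21275386214256287), (0.04975850507616997, 0.05123674124479294), 46.89375305175781)
oblong (144.31253610629693, 230.5592143269786) [0.4847 0.3345 0.098 ] ((0.4848705232143402, 0.33461853861808777), (0.07866252958774567, 0.04460339993238449), 32.37639236450195)
hex (148.2690426275332, 196.91264849755416) [0.6002 0.3348 0.064 ] ((0.5999647378921509, 0.3339676558971405), (0.06223127990961075, 0.058136507868766785), 2.9176270961761475)
pad [ 0.4592 -0.0059  0.061 ]
knobdisc [ 0.6193 -0.0173  0.069 ]
zero [ 0.5616 -0.0124  0.055 ]
round [ 0.6009 -0.2185  0.006 ]
obl [ 0.593  -0.3435  0.006 ]
hex [ 0.4771 -0.2123  0.006 ]
sq [ 0.4693 -0.3355  0.006 ]
```

View pics/c_knob.png

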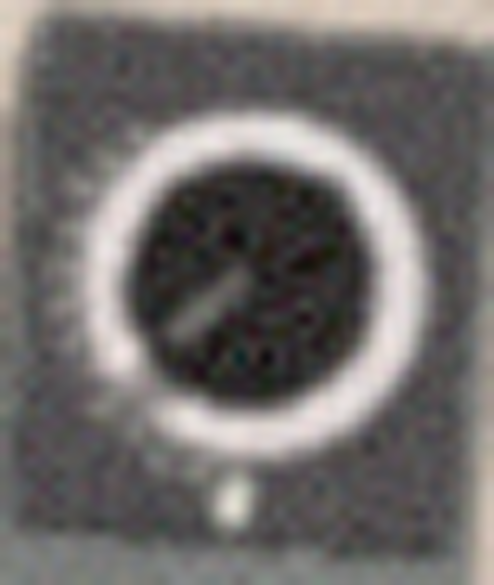

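View pics/c_coder_s.png

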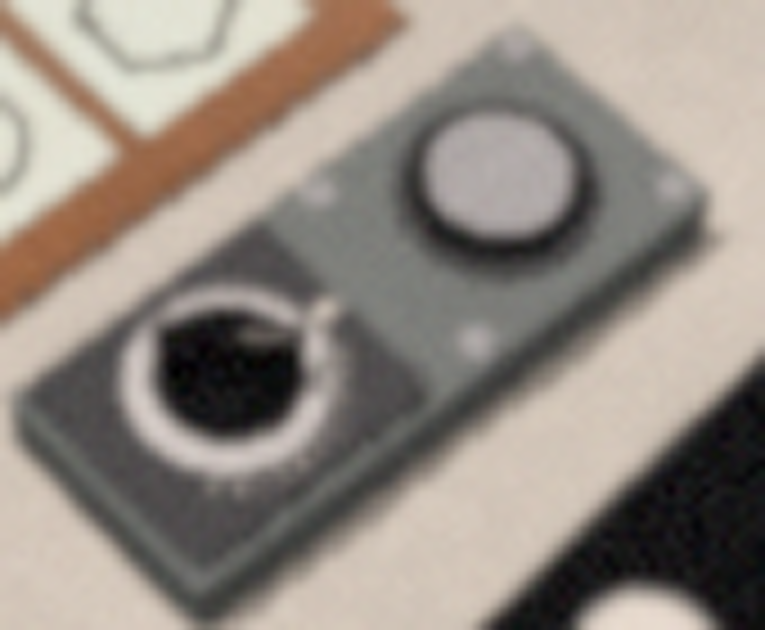

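```bash
cat >> h.py <<'E'
def quat(a):
    x=np.array([np.cos(a),np.sin(a),0]); y=np.array([0,0,-1.]); z=np.cross(x,y)
    q=R.from_matrix(np.stack([x,y,z],1)).as_quat(); return np.array([q[3],*q[:3]])
def best(pos,a):
    """pick the jaw angle a or a+pi with joint 7 nearest mid range"""
    r=[]
    for k in (a,a+np.pi,a-np.pi):
        q=kin.inverse_kinematics(list(pos),list(quat(k)))
        if q is not None: r.append((abs(q[6]),k,q))
    return min(r,key=lambda t:t[0])[1:]
def st(msg=""):
    print(msg,"t%.1f"%sensors.get_time(),np.round(sensors.get_tool_pos(),4),"F",np.round(sensors.get_force(),1),"M",np.round(sensors.get_wrist_torque(),2),"w%.3f"%sensors.get_width())
E
python3 - <<'E'
from h import *
cp=lambda x,y:((x+.5)/13-.5+232,(y+.5)/13-.5+172)
for z,ps in [(.099,[(165,340),(245,272),(145,385)]),(.069,[(260,285)]),(.055,[(232,500)])]:
    for p in ps: print(z,pix2z("top",*cp(*p),z).round(4))
ang=np.radians(132.); print("start",best(sensors.get_tool_pos(),0)[0],sensors.get_q())
c=(.6193,-.0173,.2)
for a in np.radians([42,0,-4,90]): k,q=best(c,a); print(np.degrees(a),np.degrees(k),np.round(q,2))
E
```

```text
0.099 [0.6015 0.0058 0.099 ]
0.099 [ 0.6195 -0.0144  0.099 ]
0.099 [0.5897 0.0106 0.099 ]
0.069 [ 0.6194 -0.0185  0.069 ]
0.055 [ 0.5637 -0.0123  0.055 ]
start 0 [ 1.30002951  0.46826024 -0.01161018  1.60352837  0.00600578  1.07138505
 -0.05628363]
42.0 42.0 [ 0.53  0.56 -0.77  1.66  0.43  1.1   0.37]
0.0 0.0 [ 0.48  0.54 -0.7   1.66  0.38  1.08 -0.33]
-4.0 -4.0 [ 0.47  0.54 -0.69  1.66  0.38  1.08 -0.4 ]
90.0 90.0 [ 0.56  0.58 -0.83  1.66  0.47  1.11  1.17]
```

```bash
python3 - <<'E'
from h import *
c=np.array([.6195,-.0178]); a=np.radians(42)
gripper_to(0.5,20)
manip.move_ptp([*c,.19],list(quat(a)))
manip.move_l([*c,.130],velocity=.2)
print(manip.move_l([*c,.079],velocity=.08,force_limit=8)); st("down")
gripper_to(0.0,20); st("grip")
m0=sensors.get_wrist_torque()[2]
for k in range(4,60,4):
    manip.move_l([*c,.079],list(quat(a+np.radians(k))),velocity=.1)
    m=sensors.get_wrist_torque()[2]-m0
    print(k,round(m,3),end="; ")
    if abs(m)>.35: break
manip.pause(.3); st("end")
E
```

```text
False
down t4.9 [ 0.6197 -0.0176  0.0791] F [-0.1 -0.1  0.7] M [ 0.07 -0.12  0.01] w0.502
grip t5.5 [ 0.62   -0.0175  0.0793] F [ 3.1  1.  -0.4] M [ 0.13 -0.54  0.05] w0.146
4 -0.039; 8 -0.025; 12 0.031; 16 -0.022; 20 -0.033; 24 -0.015; 28 -0.071; 32 -0.061; 36 -0.045; 40 -0.044; 44 0.014; 48 -0.6; end t8.8 [ 0.6204 -0.0166  0.0793] F [ 5.3  4.4 -1. ] M [ 0.95 -1.33 -0.55] w0.158
```

```bash
cat >> h.py <<'E'
def snap(tag):
    for n in ("scene","top"):
        p,d=optics.get_image(n); cv2.imwrite(f"pics/{n}{tag}.png",cv2.cvtColor(p,cv2.COLOR_RGB2BGR)); np.save(f"{n}{tag}.npy",d)
HT=dict(round=.110,oblong=.092,hex=.058)
def find(tag,nm,box=(165,265,120,220),zb=.006):
    a=cv2.imread(f"pics/top{tag}.png");d=np.load(f"top{tag}.npy");P=cloud("top",d);g=cv2.cvtColor(a,cv2.COLOR_BGR2GRAY)
    S=np.s_[box[0]:box[1],box[2]:box[3]]; z=HT[nm]+zb
    m=np.zeros_like(g); m[S]=((abs(P[S][...,2]-z)<.012)&(g[S]>85))*255
    for c in cv2.findContours(m,cv2.RETR_EXTERNAL,cv2.CHAIN_APPROX_NONE)[0]:
        if cv2.contourArea(c)<100: continue
        M=cv2.moments(c); u,v=M['m10']/M['m00'],M['m01']/M['m00']
        W=np.array([pix2z("top",*q[0],z)[:2] for q in c],np.float32); r=cv2.minAreaRect(W)
        print(nm,np.round((u,v),1),pix2z("top",u,v,z).round(4),np.round(r[1],3),round(r[2],1))
E
python3 - <<'E'
from h import *
c=np.array([.6195,-.0178])
gripper_to(0.4); 
p=sensors.get_tool_pos(); manip.move_l([p[0],p[1],.22],velocity=.25)
manip.move_ptp([.5,-.2,.30],list(quat(np.radians(40)))); gripper_to(1.0)
snap("1")
for n in HT: find("1",n)
b=cv2.convertScaleAbs(cv2.imread("pics/scene1.png"),alpha=1.5); crop("",b,235,155,85,70,7,"s1a")
b=cv2.convertScaleAbs(cv2.imread("pics/top1.png"),alpha=1.5); crop("",b,120,120,250,150,3.2,"t1a")
st()
E
```

```text
round [181.7 191.6] [0.6153 0.2128 0.116 ] [0.053 0.053] 2.2
oblong [144.2 230.4] [0.485  0.3348 0.098 ] [0.079 0.046] 33.4
hex [148.3 196.8] [0.6005 0.3348 0.064 ] [0.066 0.058] 2.9
 t11.9 [ 0.5 -0.2  0.3] F [ 0.5  0.2 -0.3] M [ 0.02 -0.14  0.04] w1.001
```

View pics/t1a.png

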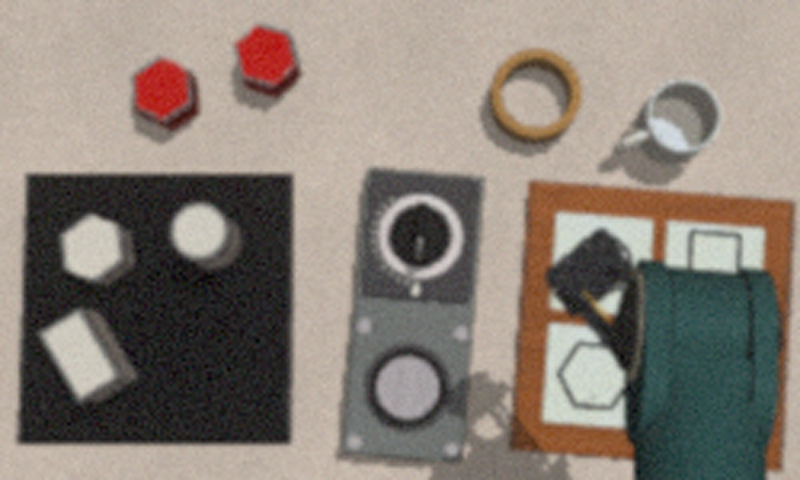

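View pics/s1a.png

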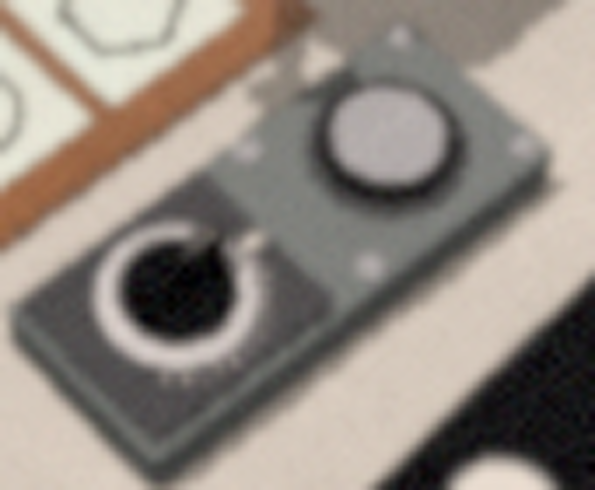

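The pointer now lies on the white zero mark, at (420,240) pointing to (415,290) in the top crop, and the tubs haven't moved. Next is the round tub.

```bash
cat >> h.py <<'E'
PAD=np.array([.4585,-.006])
BAY=dict(round=(.6009,-.2185),oblong=(.593,-.3435),hex=(.4771,-.2123))
TCPH=dict(round=.066,oblong=.050,hex=.022)   # TCP above underside
def pick(nm,xy,a,zb=.006,grip=50,opening=1.0):
    h=TCPH[nm]; k,_=best([*xy,.2],a)
    gripper_to(opening)
    manip.move_ptp([*xy,.25],list(quat(k)))
    if manip.move_l([*xy,zb+h],velocity=.2,force_limit=12): st("CONTACT on descent"); return None
    gripper_to(0.0,grip); st("gripped"); 
    manip.move_l([*xy,.25],velocity=.25); st("lifted"); return k
def press(nm,xy,k):
    h=TCPH[nm]
    manip.move_ptp([*xy,.25],list(quat(k)))
    manip.move_l([*xy,.061+h+.012],velocity=.2); st("above pad")
    s=manip.move_l([*xy,.049+h-.004],velocity=.03,force_limit=28); st("pressed %s"%s)
    manip.pause(1.1); st("held")
    print("underside if no slip",sensors.get_tool_pos()[2]-h)
E
python3 - <<'E'
from h import *
k=pick("round",np.array([.6153,.2128]),0.0)
print(k)
if k is not None: press("round",PAD,k)
snap("2")
b=cv2.convertScaleAbs(cv2.imread("pics/scene2.png"),alpha=1.5); crop("",b,215,135,125,100,6,"s2a")
E
```

```text
gripped t15.4 [0.615  0.2129 0.0722] F [-1.8 -0.6  3. ] M [-0.13  0.39 -0.01] w0.650
lifted t16.2 [0.6146 0.2119 0.2481] F [ 1.  -0.4 -2.6] M [ 0.   -0.08 -0.  ] w0.649
0.0
above pad t18.0 [ 0.4596 -0.005   0.1397] F [ 0.2  0.4 -0.9] M [-0.08 -0.11 -0.01] w0.645
pressed True t18.8 [ 0.4589 -0.0062  0.115 ] F [-2.7 -0.3 12.1] M [-0.23  0.62  0.01] w0.649
held t19.9 [ 0.4588 -0.0062  0.1151] F [-2.3 -1.1 11.8] M [-0.07  0.61  0.01] w0.650
underside if no slip 0.049052078611656766
```

View pics/s2a.png

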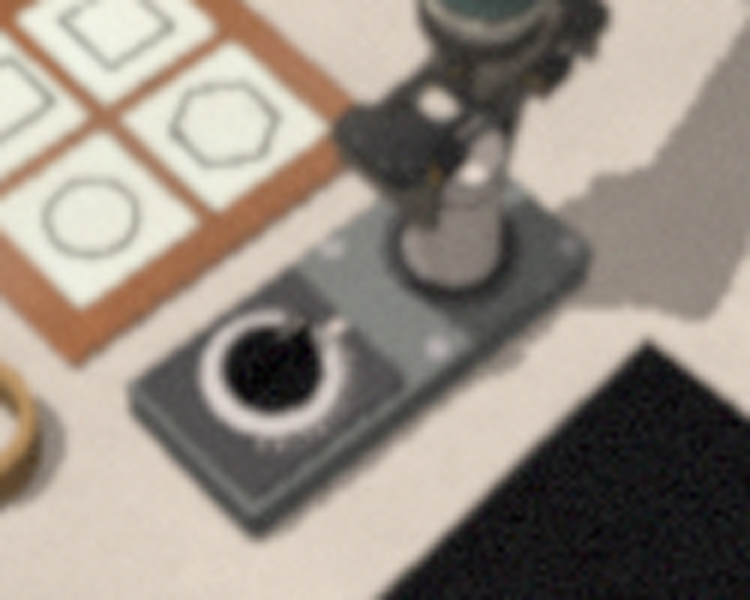

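The round tub sits centred on the pad, but 12 N (about 14.5 N with its weight) is marginal for bottoming. I'll press further.

```bash
python3 - <<'E'
from h import *
for dz in (.001,.002,.003,.004,.005,.006):
    manip.move_l([*PAD,.1152-dz],velocity=.02); manip.pause(.2); st(str(dz))
    if sensors.get_force()[2]>24: break
manip.pause(1.0); st("held")
E
```

```text
0.001 t20.4 [ 0.4589 -0.0061  0.115 ] F [-4.3 -0.6 10.5] M [-0.23  0.66  0.  ] w0.649
0.002 t20.9 [ 0.4589 -0.0061  0.1148] F [-6.6 -0.7 21.2] M [-0.32  1.41 -0.04] w0.648
0.003 t21.3 [ 0.459  -0.0061  0.1146] F [-10.4  -1.6  32.1] M [-0.36  2.29  0.01] w0.646
held t22.3 [ 0.459  -0.0061  0.1146] F [-10.6  -1.6  32.1] M [-0.38  2.24 -0.04] w0.646
```

```bash
cat >> h.py <<'E'
def press(nm,xy,k):
    h=TCPH[nm]
    manip.move_ptp([*xy,.25],list(quat(k)))
    manip.move_l([*xy,.061+h+.010],velocity=.2); st("above pad")
    manip.move_l([*xy,.049+h+.001],velocity=.03); st("near")
    for dz in np.arange(0,.009,.001):
        manip.move_l([*xy,.049+h-dz],velocity=.02); manip.pause(.1)
        if sensors.get_force()[2]>27: break
    st("pressed"); manip.pause(1.2); st("held dz%.3f"%dz)
def place(nm,xy,k,zb=.006,rel=.9):
    h=TCPH[nm]; p=sensors.get_tool_pos()
    manip.move_l([p[0],p[1],.25],velocity=.2); st("up")
    manip.move_ptp([*xy,.25],list(quat(k)))
    manip.move_l([*xy,zb+h+.02],velocity=.2)
    s=manip.move_l([*xy,zb+h-.003],velocity=.03,force_limit=7); st("down %s"%s)
    gripper_to(rel); st("rel")
    manip.move_l([*xy,.25],velocity=.25)
E
python3 - <<'E'
from h import *
place("round",np.array(BAY["round"]),0.0)
manip.move_ptp([.45,-.05,.33],list(quat(0))); snap("3")
for n in ("oblong","hex"): find("3",n)
find("3","round",(165,275,270,375))
b=cv2.convertScaleAbs(cv2.imread("pics/top3.png"),alpha=1.5); crop("",b,120,120,250,150,3.2,"t3a")
E
```

```text
up t23.2 [ 0.4581 -0.0064  0.2486] F [-0.3  0.2 -2.5] M [-0.04 -0.08  0.  ] w0.645
down True t25.8 [ 0.6004 -0.2185  0.0719] F [-1.4  0.1  5. ] M [0.04 0.06 0.05] w0.651
rel t26.3 [ 0.5995 -0.2185  0.0709] F [-0.1 -0.6 -0.7] M [-0.06 -0.09  0.01] w0.897
oblong [144.3 230.5] [0.4848 0.3347 0.098 ] [0.079 0.045] 33.4
hex [148.3 196.8] [0.6006 0.3346 0.064 ] [0.066 0.058] 2.9
round [312.4 198.6] [ 0.6019 -0.2197  0.116 ] [0.056 0.056] 1.3
```

View pics/t3a.png

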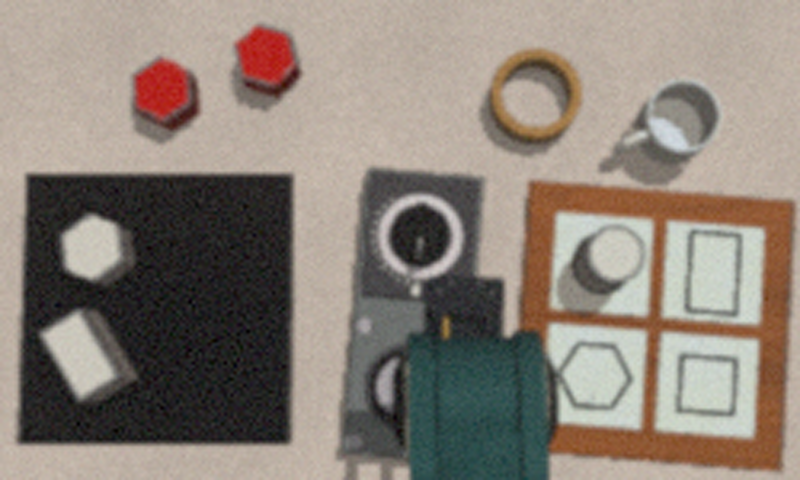

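The round tub stands in its bay at (0.602,-0.220). Next is the oblong one. Its long axis is at about 33°, and its bay is at about -3.7°.

```bash
python3 - <<'E'
from h import *
for d in (123.3,-56.7):
    for p,a in (((.4848,.3347,.2),d),(( *PAD,.2),d),((*PAD,.2),d-37),((*BAY["oblong"],.2),d-37)):
        q=kin.inverse_kinematics(list(p),list(quat(np.radians(a)))); print(d,p,a,None if q is None else np.round(q,2))
E
```

```text
123.3 (0.4848, 0.3347, 0.2) 123.3 [ 0.1   0.64 -1.08  1.72  0.61  1.16  0.99]
123.3 (np.float64(0.4585), np.float64(-0.006), 0.2) 123.3 [ 0.96  0.45 -1.24  2.02  0.5   1.03  1.64]
123.3 (np.float64(0.4585), np.float64(-0.006), 0.2) 86.3 [ 0.91  0.39 -1.15  2.02  0.43  1.    1.05]
123.3 (0.593, -0.3435, 0.2) 86.3 [ 1.08  0.77 -0.99  1.47  0.66  1.26  1.52]
-56.7 (0.4848, 0.3347, 0.2) -56.7 [-0.02  0.54 -0.87  1.73  0.46  1.09 -2.03]
-56.7 (np.float64(0.4585), np.float64(-0.006), 0.2) -56.7 [ 0.7   0.28 -0.86  2.03  0.26  0.95 -1.29]
-56.7 (np.float64(0.4585), np.float64(-0.006), 0.2) -93.7 [ 0.63  0.26 -0.78  2.03  0.22  0.94 -1.9 ]
-56.7 (0.593, -0.3435, 0.2) -93.7 [ 0.83  0.61 -0.54  1.49  0.33  1.13 -1.4 ]
```

```bash
cat >> h.py <<'E'
_pick=pick
def pickk(nm,xy,k,**kw):
    global best; b=best; globals()['best']=lambda p,a:(a,None)
    try: return _pick(nm,xy,k,**kw)
    finally: globals()['best']=b
E
python3 - <<'E'
from h import *
k=pickk("oblong",np.array([.4848,.3347]),np.radians(123.3),opening=.9)
if k is not None and sensors.get_width()>.4:
    k2=np.radians(86.3)
    press("oblong",PAD,k2)
    snap("4"); b=cv2.convertScaleAbs(cv2.imread("pics/scene4.png"),alpha=1.5); crop("",b,215,135,125,100,6,"s4a")
E
```

```text
gripped t31.6 [0.4848 0.3349 0.0562] F [-0.6  0.4  2. ] M [ 0.11 -0.08 -0.  ] w0.541
lifted t32.5 [0.4843 0.3337 0.2484] F [-0.6 -0.4 -3.3] M [ 0.02 -0.11  0.03] w0.538
above pad t34.6 [ 0.4593 -0.005   0.1217] F [-0.1  1.  -2.1] M [ 0.06 -0.2   0.03] w0.541
near t35.5 [ 0.4592 -0.0063  0.1007] F [-1.9 -1.2 10. ] M [-0.54  0.44 -0.05] w0.541
pressed t36.9 [ 0.4595 -0.006   0.0989] F [-9.3 -3.2 36.9] M [-0.72  2.4   0.04] w0.540
held dz0.003 t38.1 [ 0.4595 -0.006   0.0989] F [-9.4 -1.5 36.3] M [-0.68  2.4   0.03] w0.544
```

View pics/s4a.png

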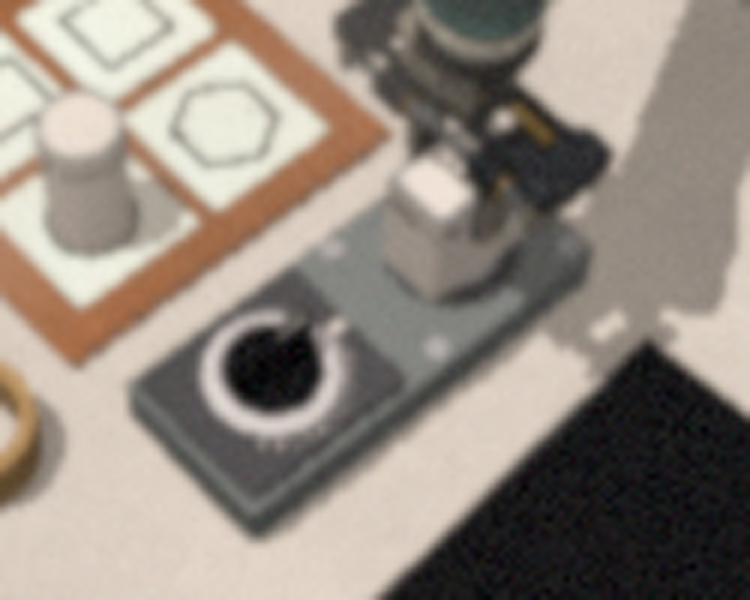

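The pad is bottomed, with the oblong tub upright and centred on it. I'll place it.

```bash
python3 - <<'E'
from h import *
place("oblong",np.array(BAY["oblong"]),np.radians(86.3),rel=.7)
manip.move_ptp([.45,-.05,.33],list(quat(np.radians(60)))); snap("5")
find("5","hex"); B=(165,275,270,375)
find("5","round",B);find("5","oblong",B)
b=cv2.convertScaleAbs(cv2.imread("pics/top5.png"),alpha=1.5); crop("",b,120,120,250,150,3.2,"t5a"); crop("",b,125,175,50,50,10,"t5h")
E
```

```text
up t39.1 [ 0.4587 -0.0065  0.2487] F [-0.  -0.3 -2.4] M [-0.01 -0.16  0.01] w0.538
down True t42.1 [ 0.5926 -0.3434  0.0561] F [-0.5  0.4  4.8] M [-0.02 -0.1   0.08] w0.539
rel t42.5 [ 0.5915 -0.3433  0.0548] F [ 0.6  0.1 -0.2] M [ 0.03 -0.15 -0.  ] w0.701
hex [148.3 196.8] [0.6006 0.3346 0.064 ] [0.066 0.058] 2.9
round [312.4 198.6] [ 0.6018 -0.2197  0.116 ] [0.056 0.057] 45.8
oblong [348.8 202.6] [ 0.5931 -0.3441  0.098 ] [0.049 0.082] 86.5
```

View pics/t5a.png

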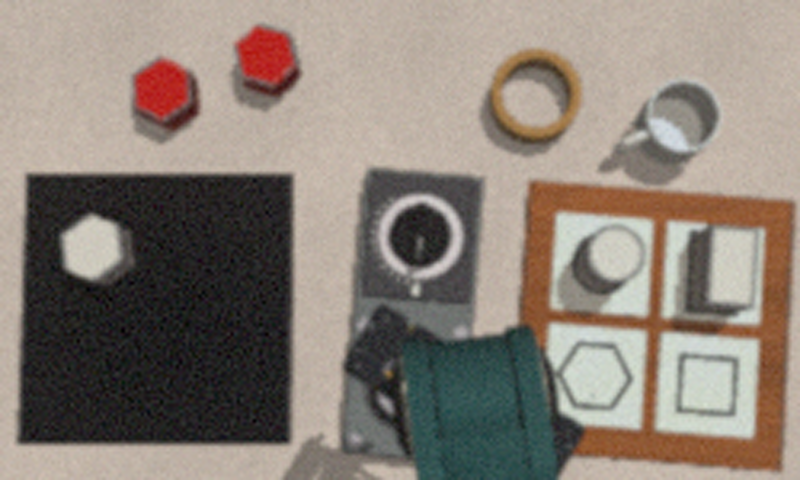

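View pics/t5h.png

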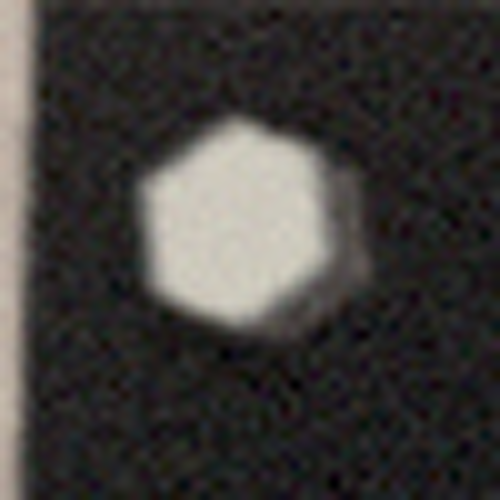

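The oblong tub is in its bay, centred and aligned. The hex one hasn't moved: centre (0.6006,0.3346), flat normal at about 94°.

```bash
python3 - <<'E'
from h import *
k=pickk("hex",np.array([.6006,.3346]),np.radians(94),opening=1.0)
if k is not None and sensors.get_width()>.6:
    press("hex",PAD,np.radians(56.3))
    snap("6"); b=cv2.convertScaleAbs(cv2.imread("pics/scene6.png"),alpha=1.5); crop("",b,215,135,125,100,6,"s6a")
E
```

```text
gripped t48.7 [0.6008 0.3348 0.0285] F [ 0.  -0.4  2.7] M [ 0.06 -0.14 -0.01] w0.704
lifted t49.8 [0.6001 0.3337 0.248 ] F [-0.4 -0.9 -4.3] M [ 0.05 -0.15  0.01] w0.709
above pad t52.1 [ 0.4593 -0.0053  0.0937] F [ 0.1 -0.4 -2.7] M [ 0.05 -0.16  0.03] w0.706
near t52.9 [ 0.4591 -0.0063  0.0726] F [-1.7 -1.4  9.5] M [-0.43  0.41  0.  ] w0.704
pressed t54.0 [ 0.4593 -0.0064  0.0712] F [-8.1 -3.4 29.7] M [-0.75  1.82 -0.04] w0.706
held dz0.002 t55.2 [ 0.4593 -0.0064  0.0712] F [-7.2 -2.2 29.2] M [-0.75  1.81 -0.07] w0.705
```

View pics/s6a.png

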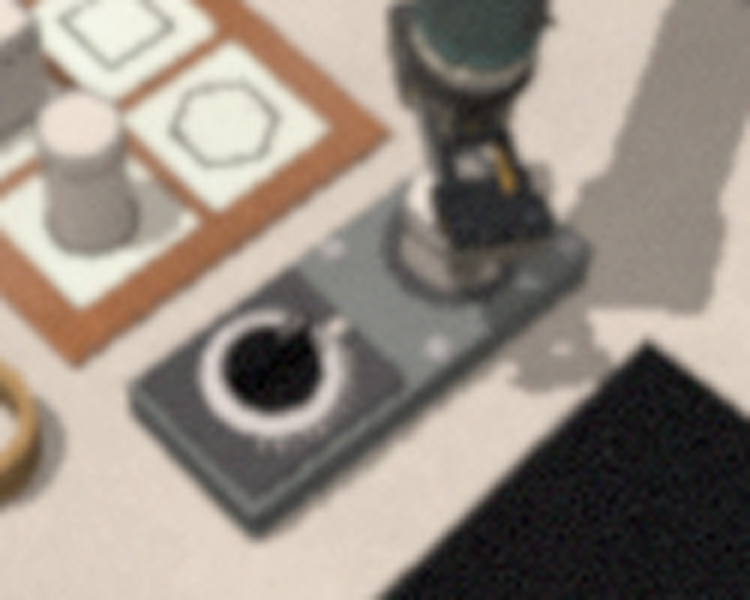

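The pad is bottomed again and the hex tub is centred on it. I'll place it at a jaw angle of 56°, so the gripper body clears the round tub by about 4 cm.

```bash
python3 - <<'E'
from h import *
place("hex",np.array(BAY["hex"]),np.radians(56.3),rel=.85)
manip.move_ptp([.35,.30,.35],list(quat(np.radians(60)))); snap("7")
B=(165,275,270,375)
for n in HT: find("7",n,B)
b=cv2.convertScaleAbs(cv2.imread("pics/top7.png"),alpha=1.5); crop("",b,120,120,250,150,3.2,"t7a")
b=cv2.convertScaleAbs(cv2.imread("pics/scene7.png"),alpha=1.5); crop("",b,165,105,170,130,4.5,"s7a")
P=cloud("top",np.load("top7.npy")); print("pad z",np.median(P[238:244,244:250,2])); st()
E
```

```text
up t56.3 [ 0.4584 -0.0066  0.2487] F [ 0.3  0.2 -3.3] M [ 0.   -0.18  0.01] w0.706
down True t59.0 [ 0.4768 -0.2124  0.0284] F [-2.5  0.   6.2] M [ 0.02  0.03 -0.01] w0.703
rel t59.4 [ 0.4758 -0.2123  0.0275] F [-0.3  0.2  0.2] M [-0.01 -0.13  0.01] w0.850
round [312.4 198.6] [ 0.6018 -0.2196  0.116 ] [0.056 0.056] 1.3
oblong [348.8 202.6] [ 0.5929 -0.344   0.098 ] [0.049 0.082] 85.6
hex [307.7 236.7] [ 0.4768 -0.2119  0.064 ] [0.061 0.068] 0.5
pad z 0.060988814853289997
 t62.4 [0.3508 0.2992 0.3498] F [-0.4  0.3 -0.9] M [ 0.02 -0.14 -0.01] w0.851
```

View pics/t7a.png

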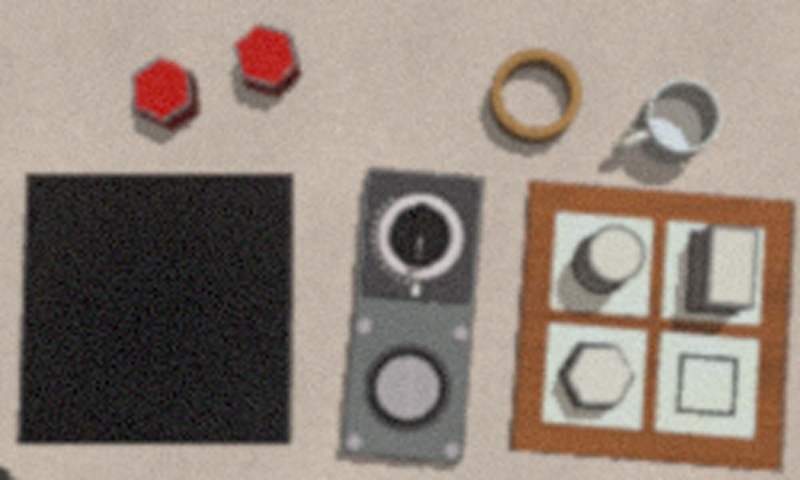

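View pics/s7a.png

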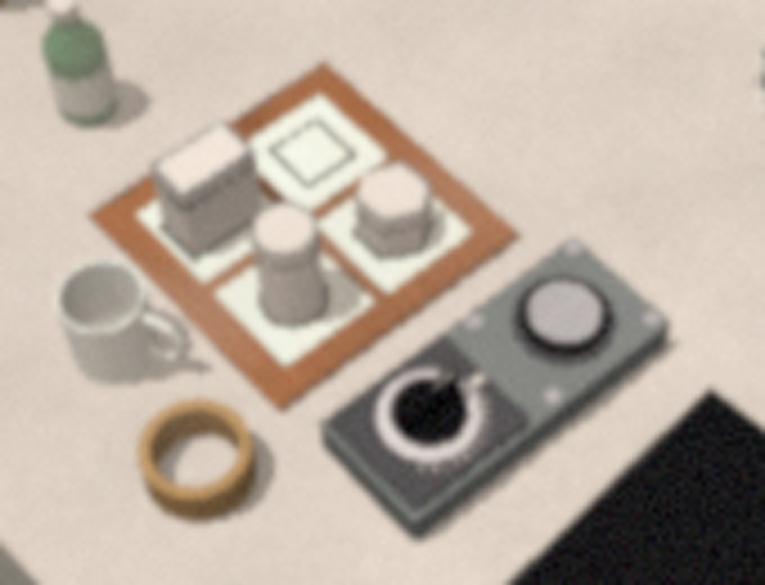

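All three tubs are centred in their bays. The pad is up, the pointer is on the zero mark, and no square tub is visible. I'll hand in.

```bash
python3 - <<'E'
from h import *
order.close_job(); st()
E
```

```text
the job is handed in; nothing more can be done
the job is handed in; nothing more can be done
```

The job is handed in, at about 62 s on the robot's clock; no verdict is reported. I turned the counter anticlockwise to its zero stop. I then pressed the round, oblong and hex tubs on the pad, in that order, and stood each one released in its own bay. No square tub was visible at the start or at the end, so its bay is empty.

**Last checks** (final pictures from both cameras):
- **Tub positions:** all three are upright and within about 2 mm of their bay centres. The oblong is within about 1–2° of its outline.
- **Counter and pad:** the pointer is on the zero mark and the pad top is back up at 61 mm.
- **Presses:** the final holds read about 29–36 N for at least 1 s each, with the underside worked out at about 49 mm, which is pad fully down. I didn't measure the pad joint directly.
- **Bystanders:** I never touched the bottles, tape or mug. The tape and mug look unmoved in the pictures; I didn't measure any of them.

**One check fell short at first:** the first press of the round tub stopped early at about 12 N, which was too marginal to count on. I pressed further to 32 N before lifting it.

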